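Refit the battery in a notebook on the repair stand

TASK

Put the grey battery with the orange tongue back into the notebook that lies bottom up on the sloping repair stand: slip its tongue under the orange lip, push it gently up against the sprung contacts, and let its tail down behind the ledge so that it lies flat and flush in its bay. Let go of it, and leave the other things on the desk where they are.

Things in the scene. Friction and masses are not known exactly. Their poses are not given: they have to be found in the camera images.
- pack: battery pack, 90 long (x) x 48 wide (y) x 18 mm thick, 0.22 kg or so, rigid: grey body 64 mm long, and at the +x end a flat orange tongue, the full width, the last 26 mm of the length, only 8 mm thick, level with the underside. Origin: centre of the underside (of the full 90 mm); x to the tongue's end, z up out of the labelled face. It lies on the desk, label up
- pack_nose (a point): middle of the lower edge of the tongue's end, 45 mm from the pack's origin along +x
- pack_tail (a point): middle of the lower edge of the tail end, 45 mm from the pack's origin along -x
- stand: fixed repair stand: steel foot 200 (x) x 310 (y) mm, holds the notebook at 32 deg, lower edge towards the stand's -x. Two posts at y = +-145 mm carry a white LED bar across the notebook, parallel to y: it spans x = -20 to +6 mm and z = 262 to 280 mm and stops an upright gripper from working in the bay. Origin: centre of the foot's underside, z up
- laptop: fixed dark notebook base, bottom up, 190 (x) x 250 (y) x 25 mm (z), tilted 32 deg with the stand: x points up the slope, z out of its upper face. Origin: centre of the face resting on the stand; upper face at z = 25 mm. Finger wells on both sides of the battery bay from x = -60 to 18 mm, y = 25.5 to 60, floor at z = 4, closed all round by walls up to z = 25
- bay (a point): in the notebook's frame at (-2, 0, 7) mm, on the bay's floor: where the origin of the seated battery lies (flat, label outwards, tongue up the slope under the lip, tail against the ledge). The bay floor is at z = 7 from x = -47 to 49, the bay 51 mm wide (y = +-25.5), with side walls from x = 18 to 49
- lip (a point): middle of the lower front edge of the orange lip, notebook frame (27, 0, 21) mm. The lip roofs the bay from x = 27 to 49: 14 mm free height under it, 4 mm thick, top flush with the notebook
- ledge (a point): middle of the upper edge of the grey ledge that closes the bay's lower end, notebook frame (-47, 0, 15) mm: 8 mm above the bay floor, 51 mm wide, it runs down to the notebook's lower edge at x = -95. Beside it, between x = -95 and -60, walls up to z = 25
- contacts (a joint): brass contact strip 40 mm wide under the lip, sprung towards -x of the notebook; m it is pushed in: 0 free (its face at notebook x = 41 mm), 0.008 fully in (x = 49 mm), about 5 N at first to 11 N fully in. About 0.002 with the battery seated. To let the tail pass the ledge it must be pushed past 0.002
- drive: bystander: aluminium disk drive 100 x 70 x 9 mm; origin centre of underside
- mouse: bystander: black computer mouse 98 x 56 x 28 mm; origin centre of underside
- mug: bystander: white mug, 82 mm across, 95 mm high; origin centre of underside
- screwdriver: bystander: screwdriver 170 mm long lying on the desk
- screw_tray: bystander: blue screw tray 90 x 70 x 18 mm; origin centre of underside
- lens: bystander: black camera lens standing, 68 mm across, 75 mm high; origin centre of underside
- reader: bystander: white card reader 65 x 45 x 14 mm; origin centre of underside
There are look-alikes about, which are no part of the job. Leave any red or yellow look-alike of the pack alone.

How it is judged:
By the outcome, as a careful person would: the job done as asked, in the order asked, and still so for the second after the job is handed in, with the robot touching nothing.
It also fails if it takes over 43 s, if anything falls off the work surface, if the arm or the gripper's body presses on something with over 40 N, if the wrist force passes 120 N, or if a joint passes its speed limit or range.

ROBOT

A 6-joint arm with a two-finger parallel gripper is mounted at the origin on the work surface. World frame = base frame: x ahead of the robot, y to its left, z up, the work surface at z = 0. Lengths are in mm, angles in rad, forces in N, time in s.
With the tool pointing down it reaches from about 325 to 900 mm from the base axis. Payload 6.1 kg.
Tool frame: the origin (TCP) lies on the centre line of the jaws, within the pads' length; the fingertips stand 8 mm ahead of it and the grasp point (between the pads) lies 11 mm behind it; z points along the fingers, y is the line along which they close (so a half turn about z gives the same grasp; the last joint's range is limited). The gripper opens to 85 mm and grips with 20 to 120 N. Pads are 22 mm wide; open, the fingers measure 114 mm over their backs; the gripper's body (76 mm by 85 mm) begins 54 mm behind the grasp point. The pads swing forward as they close: fully open they stand 13 mm farther back than shut.
Start: joints at [1.186, 0.22, 1.526, -0, 1.395, -0.126], TCP at [159.949, 604.179, 239.3] pointing down, gripper open.
Joint ranges: [-2.98, 2.98], [-0.91, 2.08], [0.09, 2.57], [-1.24, 4.39], [0.2, 2.65], [-2.68, 2.68]. Speed limits (rad/s): [2.57, 2.57, 3.01, 3.14, 3.14, 3.14].

INTERFACE

Orientations are given as a unit quaternion [w, x, y, z].
In Python, from plant import r gives the robot as it stands. The module is installed in compiled form; this text tells all that it offers.
- The arm moves only by the tool move_arm, never from a script. Its argument "series" is text: rows parted by semicolons, each of 7 numbers parted by spaces: the shift along the tool's x, y, z in units of 0.03 m (1.0 is 0.03 m), then the turn, a rotation vector about the tool's x, y, z in units of 1.5 rad (1.0 is 1.5 rad), then the closure, from 0 (fully open) to 1 (shut). In form: x y z rx ry rz fingers; .... A call has 1 to 12 rows; each row shifts and turns the commanded pose from where the row before left it, along the tool's axes as they then stand; what a row does not reach is not made up. A row lasts 1/8 s, in which the tool goes at most 62.5 mm and 10.7 degrees, less where a joint would pass 70% of its speed; a pose out of reach is approached as far as the arm can. A call with a number of a shift or a turn outside -1 to 1 is refused whole. A call with a gripper value outside its range is refused whole. The fingers move at their own pace and stop on an object; "newtons" is the grip in N (left out, the last holds). Time passes only in rows, so rows that do not move let the fingers close. It gives the time, the measured TCP pose, the force, the opening and the grip force at its end, in the units of the state.
- r.get_obs(): the state, without advancing time (a new reading comes with each control period).
- r.get_image(name): name is "scene" or "top"; returns the picture (420x560x3 uint8, red, green, blue); there is no depth.
- r.camera_model(name): a dict with "fx", "fy", "cx", "cy" (pixels), "R" (3x3) and "t" (3): a world point X has camera coordinates R X + t. Camera axes: x right, y down, z forward; pixel columns grow to the right and rows downward; lengths in mm; the calibration is good to about 2 mm. A picture is of the moment at which its call begins. camera_model takes no time and is no camera call.
- r.hand_in(): hands the job in; it is judged then, once.
The state is a dict: "t": time; "joint_pos": joint angles; "qvel": joint speeds; "effort": joint torques, N m; "tool_pos": TCP position; "ee_rot": TCP orientation; "wrist_force": force on the tool from outside, world axes, zero at the start; "ft_torque": the same for the moment, N m; "grip_width": opening from 0.0 (shut) to 1.0 (fully open); "gripper_force": force on a finger pad.
Only numpy, scipy, OpenCV 4.12 (cv2) and the standard library are available. Lean on these libraries where they do the work, as an engineer would, in place of code of your own. Each camera call takes 0.05 s, during which the arm holds its last target. There are 200 camera calls.

## Working session

There is one attempt and no reset: what is moved stays moved. The work goes in short steps, Python scripts to look and compute and a tool call to move; the robot and the scene stay as the last step left them, time stands still between calls to the robot, and variables do not carry over. Pictures are saved under pics/ and viewed, at most 10 in all, crops included, and the job is handed in when it is done.

Besides the shell and the picture viewer there is one more tool, called as a command line: name --argument value ..., lists and objects as JSON in quotes. move_arm: Moves the arm, as the interface text tells. Shifts and turns lie within -1 to 1; 1 stands for 0.03 m of shift or 1.5 rad of turn. Its arguments: {"type":"object","properties":{"series":{"type":"string"},"newtons":{"type":"number"}},"required":["series"]}

```bash
mkdir -p pics; python3 - <<'E'
from plant import r
import cv2,numpy as np
for n in("scene","top"):
    im=r.get_image(n); cv2.imwrite(f"pics/{n}0.png",im[:,:,::-1])
    c=r.camera_model(n); R=np.array(c["R"]);print(n,c["fx"],c["fy"],c["cx"],c["cy"],R.round(4).tolist(),np.round(c["t"],1),(-R.T@np.array(c["t"])).round(0))
print(r.get_obs())
E
```

```text
scene 471.1570689204309 471.1570689204309 285.5289801501822 209.46979378033453 [[0.4887, 0.8724, -0.0112], [0.6431, -0.3689, -0.6711], [-0.5896, 0.3207, -0.7413]] [-350.6 -296.  1718.5] [1375. -354. 1071.]
top 420.40769765503495 420.40769765503495 277.11285941914946 206.83780461439463 [[0.035, -0.9994, 0.0045], [-0.978, -0.0352, -0.2058], [0.2058, 0.0028, -0.9786]] [  32.1  580.1 1001. ] [ 360.   50. 1099.]
{'t': 0.1, 'joint_pos': array([ 1.18587610e+00,  2.21181598e-01,  1.52749936e+00, -3.01855407e-05,
        1.39469258e+00, -1.26095542e-01]), 'qvel': array([ 0.00044464, -0.00269493, -0.0022025 , -0.00163906, -0.0004637 ,
        0.00107659]), 'effort': array([ 8.08782934e-04, -4.98237062e+01, -3.90547872e+01, -1.09617067e-04,
        5.60668559e-03,  1.38941198e-05]), 'tool_pos': array([159.77440547, 603.68229749, 238.28594386]), 'ee_rot': array([-2.10672762e-04,  1.29048735e-01,  9.91637853e-01, -8.65288443e-04]), 'wrist_force': array([-0.42399682,  0.20574194,  0.50552999]), 'ft_torque': array([ 0.03956248, -0.03129912, -0.02515551]), 'gripper_force': 0.0, 'grip_width': 1.000626029062858}
```

View pics/scene0.png

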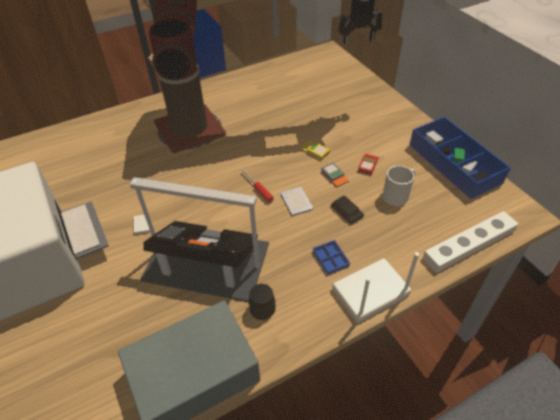

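View pics/top0.png

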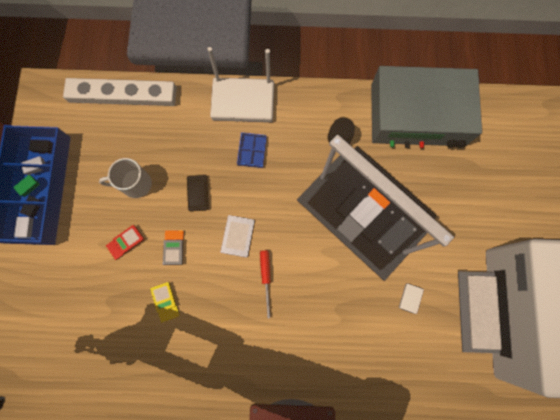

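The candidates for the pack in the top view are grey/orange at (173,247), red at (125,242), yellow at (164,300), and the orange lip in the notebook at (378,198). By the description I choose the one at (173,247), tongue towards +x, and check it in a crop.

```bash
cat > h.py <<'E'
from plant import r
import cv2,numpy as np
C={n:r.camera_model(n) for n in("scene","top")}
for c in C.values(): c["R"]=np.array(c["R"]);c["t"]=np.array(c["t"]);c["K"]=np.array([[c["fx"],0,c["cx"]],[0,c["fy"],c["cy"]],[0,0,1]]);c["P"]=c["K"]@np.c_[c["R"],c["t"]]
def plane(n,uv,z):
    c=C[n];o=-c["R"].T@c["t"];uv=np.atleast_2d(uv).astype(float)
    d=np.c_[uv,np.ones(len(uv))]@np.linalg.inv(c["K"]).T@c["R"];return o+d*((z-o[2])/d[:,2])[:,None]
def tri(us,ut):
    X=cv2.triangulatePoints(C["scene"]["P"],C["top"]["P"],np.float64(np.atleast_2d(us)).T.copy(),np.float64(np.atleast_2d(ut)).T.copy());return (X[:3]/X[3]).T
def proj(n,X):
    p=np.c_[np.atleast_2d(X),np.ones(len(np.atleast_2d(X)))]@C[n]["P"].T;return p[:,:2]/p[:,2:]
def crop(n,x,y,w,h,s,im=None):
    im=cv2.imread(f"pics/{n}0.png") if im is None else im
    return cv2.resize(im[y:y+h,x:x+w],None,fx=s,fy=s,interpolation=cv2.INTER_CUBIC)
E
python3 - <<'E'
from h import *
a=np.hstack([crop("top",140,217,60,60,5),crop("scene",305,145,60,60,5)])
cv2.imwrite("pics/pk.png",a)
cv2.imwrite("pics/st.png",crop("top",292,115,165,165,3.6))
cv2.imwrite("pics/ss.png",crop("scene",120,170,160,130,4.6))
E
```

```text
(no output)
```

View pics/pk.png

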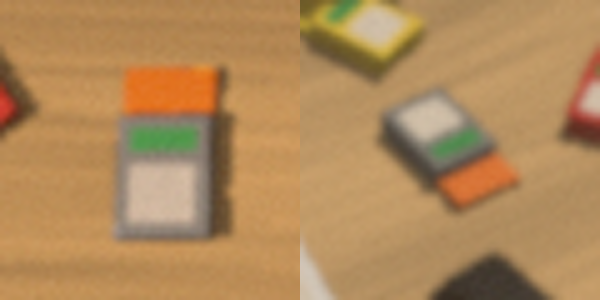

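View pics/st.png

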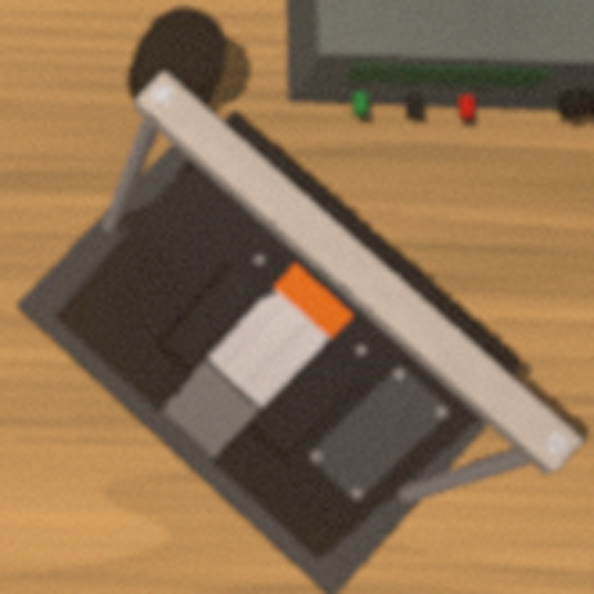

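View pics/ss.png

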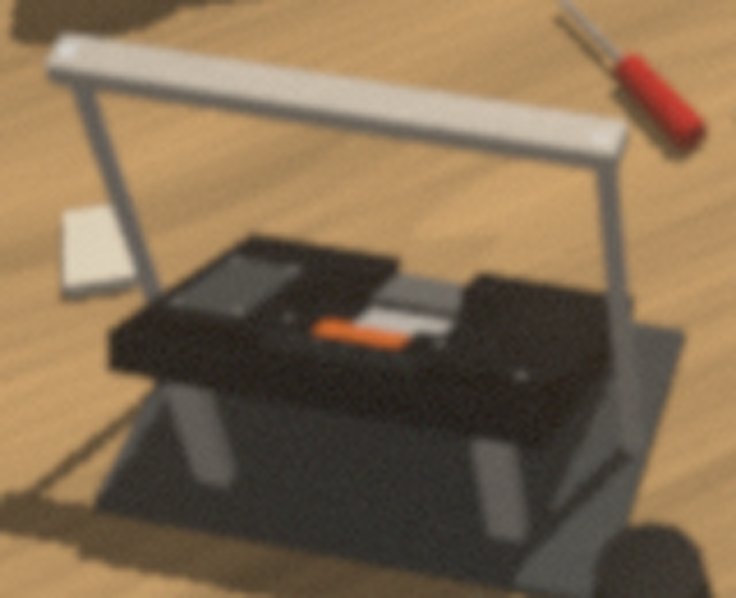

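The pack crop shows a grey body with a green and white label and an orange tongue pointing up in the image, so the choice is right. The notebook bay is white. In the top crop its orange lip is near (313,300) and the grey ledge edge runs (210,358)–(260,405).

```bash
python3 - <<'E'
from h import *
np.set_printoptions(suppress=True,precision=1)
def un(p,s,o): return (np.array(p,float)+.5)/s-.5+np.array(o)
T=lambda p:un(p,3.6,(292,115)); S=lambda p:un(p,4.6,(120,170))
pt=lambda p:un(p,5,(140,217)); ps=lambda p:un(np.array(p)-[300,0],5,(305,145))
# bar ends top-face, lip corners
print("foot top cam",plane("top",T([(18,305),(332,594)]),4)); print("foot scene",plane("scene",S([(685,330)]),4))
print("bar(top outer corners)",tri(S([(65,35),(628,125)]),T([(553,472),(137,98)])))
print("nb low corners",tri(S([(250,237),(632,298)]),T([(322,557),(58,316)])))
print("lip front",tri(S([(320,320),(412,331)]),T([(335,338),(274,286)])))
print("ledge up edge",tri(S([(388,290),(458,303)]),T([(260,405),(210,358)])))
print("ledge low edge",tri(S([(400,274),(466,285)]),T([(215,456),(163,407)])))
for nm,im in(("top",pt),("scene",ps)):pass
# pack by orange + grey masks
for n,(x,y,w,h) in {"top":(155,225,40,50),"scene":(318,158,40,35)}.items():
    hsv=cv2.cvtColor(crop(n,x,y,w,h,8),cv2.COLOR_BGR2HSV)
    o=((hsv[...,0]<13)&(hsv[...,1]>185)&(hsv[...,2]>120)).astype(np.uint8)
    c=max(cv2.findContours(o,0,2)[0],key=cv2.contourArea)
    b=cv2.boxPoints(cv2.minAreaRect(c));uv=un(b,8,(x,y))
    print(n,"tongue px",uv.tolist(),plane(n,uv,8))
    m=cv2.moments(c);print(" centroid",plane(n,[un((m['m10']/m['m00'],m['m01']/m['m00']),8,(x,y))],8))
print("tongue end corners tri",tri(ps([(518,182),(462,208)]),pt([(123,67),(219,67)])))
print("body top corners tri tail",tri(ps([(435,88),(383,112)]),pt([(208,237),(118,237)])))
print("front",tri(ps([(495,150),(443,172)]),pt([(118,115),(213,115)])))
E
```

```text
foot top cam [[ 612.7    1.4    4. ]
 [ 409.2 -228.1    4. ]]
foot scene [[609.7   4.3   4. ]]
bar(top outer corners) [[ 466.9 -280.1  277.4]
 [ 674.1  -51.2  277.2]]
nb low corners [[ 433.  -211.6   39.9]
 [ 597.5  -25.1   40.5]]
lip front [[ 573.8 -207.2  106.8]
 [ 608.2 -165.6  108.3]]
ledge up edge [[ 535.6 -160.5   64.8]
 [ 566.9 -127.1   65.3]]
ledge low edge [[ 501.7 -139.3   31.9]
 [ 533.9 -105.2   34.6]]
top tongue px [[164.97035217285156, 237.941481590271], [183.22132110595703, 231.67206573486328], [185.33252716064453, 237.81802463531494], [167.08155822753906, 244.08744049072266]] [[496.2 342.2   8. ]
 [514.4 296.    8. ]
 [498.4 289.2   8. ]
 [480.4 335.2   8. ]]
 centroid [[499.8 310.3   8. ]]
scene tongue px [[333.1125011444092, 181.1624984741211], [344.162504196167, 175.63750076293945], [346.48750495910645, 180.28750228881836], [335.43750190734863, 185.8125]] [[498.2 298.3   8. ]
 [494.6 343.4   8. ]
 [516.3 337.7   8. ]
 [519.6 293.1   8. ]]
 centroid [[507.3 318.2   8. ]]
tongue end corners tri [[517.1 346.    2. ]
 [520.  298.    3.7]]
body top corners tri tail [[439.2 309.3  33.2]
 [421.5 321.8   4.3]]
front [[491.  344.7   9.4]
 [494.  298.4  13.3]]
```

```bash
python3 - <<'E'
from h import *
np.set_printoptions(suppress=True,precision=1)
def un(p,s,o): return (np.array(p,float)+.5)/s-.5+np.array(o)
T=lambda p:un(p,3.6,(292,115))
for n,(x,y,w,h) in {"top":(155,225,40,50),"scene":(315,155,48,38)}.items():
    im=crop(n,x,y,w,h,8);lab=cv2.cvtColor(im,cv2.COLOR_BGR2LAB).astype(int);hsv=cv2.cvtColor(im,cv2.COLOR_BGR2HSV)
    o=((lab[...,1]>148)&(hsv[...,1]>150)).astype(np.uint8)
    print(n,lab[:20,:20].reshape(-1,3).mean(0))
    c=max(cv2.findContours(o,0,2)[0],key=cv2.contourArea)
    b=cv2.boxPoints(cv2.minAreaRect(c));P=plane(n,un(b,8,(x,y)),8)
    a=plane(n,un(c[:,0],8,(x,y)),8)[:,:2].astype(np.float32)
    q=cv2.minAreaRect(a);print(" tongue world rect centre/size/ang",np.round(q[0],1),np.round(q[1],1),round(q[2],1))
    g=((lab[...,1]<137)&(lab[...,2]<148)).astype(np.uint8)if n=="top" else ((lab[...,2]<147)).astype(np.uint8)
    g=cv2.morphologyEx(g,cv2.MORPH_CLOSE,np.ones((25,25),np.uint8))
    c=max(cv2.findContours(g,0,2)[0],key=cv2.contourArea);a=plane(n,un(c[:,0],8,(x,y)),18)[:,:2].astype(np.float32)
    q=cv2.minAreaRect(a);print(" body(z=18) rect",np.round(q[0],1),np.round(q[1],1),round(q[2],1))
# notebook points from top view
yaw=np.deg2rad(-41.7);xs=np.array([np.cos(yaw),np.sin(yaw)]);ys=np.array([-xs[1],xs[0]]);O=np.array([584.9,-179.8])
th=np.deg2rad(32)
for nm,px,(X,Z) in [("lip front top",[(274,286),(335,338)],(27,25)),("lip rear",[(293,263),(353,317)],(49,25)),("ledge up",[(210,358),(260,405)],(-47,15)),("ledge low",[(163,407),(215,456)],(-95,15)),("nb low",[(58,316),(322,557)],(-95,25))]:
    z=70.5+X*np.sin(th)+Z*np.cos(th);d=plane("top",T(px),z)[:,:2]-O
    print(nm,"x",d@xs,"exp",round(X*np.cos(th)-Z*np.sin(th),1),"y",d@ys)
E
```

```text
top [153.  139.5 162.7]
 tongue world rect centre/size/ang [506.1 320.4] [26.  50.4] 2.0
 body(z=18) rect [459.1 314.7] [62.7 55.1] 2.9
scene [102.6 129.6 158.9]
 tongue world rect centre/size/ang [506.9 319.5] [29.4 50.4] 1.7
 body(z=18) rect [467.4 311. ] [75.1 62.5] 2.6
lip front top x [ 8.8 10.1] exp 9.6 y [ 25.6 -27.6]
lip rear x [25.7 25.4] exp 28.3 y [ 26.8 -26.3]
ledge up x [-45.5 -46.3] exp -47.8 y [ 24.  -23.3]
ledge low x [-88.5 -89.1] exp -88.5 y [ 24.6 -25.5]
nb low x [-93.4 -92.2] exp -93.8 y [ 123.1 -125.5]
```

move_arm --series "0 0 0 0 0 -0.1 0.25; 0 0 0 0 0 -0.1 0.25; -0.96 -0.99 0.3 0 0 0 0.25; -0.96 -0.99 0.3 0 0 0 0.25; -0.96 -0.99 0.3 0 0 0 0.25; -0.96 -0.99 0.3 0 0 0 0.25; -0.96 -0.99 0.3 0 0 0 0.25; -0.96 -0.99 0.3 0 0 0 0.25; -0.96 -0.99 0.3 0 0 0 0.25; -0.96 -0.99 0.3 0 0 0 0.25; -0.96 -0.99 0.3 0 0 0 0.25; -0.96 -0.99 0.3 0 0 0 0.25" --newtons 40

```text
t: 1.6
tool_pos: [460.5, 318.1, 148.6]
ee_rot: [-0.0, -0.021, 1.0, -0.0]
wrist_force: [-0.1, -0.4, -0.1]
grip_width: 0.748
gripper_force: 0.0
```

```bash
cat > plan.py <<'E'
from h import *
from scipy.spatial.transform import Rotation as Ro
np.set_printoptions(suppress=True,precision=3)
def now():
    o=r.get_obs();q=o["ee_rot"];return o,np.array(o["tool_pos"]),Ro.from_quat(np.r_[q[1:],q[0]])
th=np.deg2rad(32);yw=np.deg2rad(-41.7)
xs=np.array([np.cos(yw),np.sin(yw),0]);ys=np.array([-xs[1],xs[0],0]);ez=np.array([0,0,1.])
RL=np.c_[np.cos(th)*xs+np.sin(th)*ez,ys,-np.sin(th)*xs+np.cos(th)*ez];OL=np.array([585,-180.3,70.5])
L=lambda p:OL+RL@np.array(p,float)
def step(pos,R,n=1):
    """print the first row-equivalent: total shift in tool axes and total turn, per n rows, turn-first"""
    o,p,Rn=now();w=(Rn.inv()*R).as_rotvec();d=R.inv().apply(np.array(pos)-p);d0=Rn.inv().apply(np.array(pos)-p)
    print("t",round(o["t"],2),"pos",p,"F",np.array(o["wrist_force"]).round(1),"grip",round(o["grip_width"],3),round(o["gripper_force"],1))
    print("turn units",w/1.5,"shift units after turn",d/30,"shift before turn",d0/30)
def Rtool(xax,zax):
    z=zax/np.linalg.norm(zax);x=xax-z*(xax@z);x/=np.linalg.norm(x);return Ro.from_matrix(np.c_[x,np.cross(z,x),z])
E
python3 - <<'E'
from plan import *
a=np.deg2rad(2.3);px=np.array([np.cos(a),np.sin(a),0])
step([459.4,318.1,11],Rtool(-px,-ez))
E
```

```text
t 1.6 pos [460.485 318.128 148.61 ] F [-0.1 -0.4 -0.1] grip 0.748 0.0
turn units [-0.    -0.     0.001] shift units after turn [0.036 0.001 4.587] shift before turn [0.033 0.002 4.587]
```

move_arm --series "0.01 0 0.8 0 0 0 0.25; 0.01 0 0.8 0 0 0 0.25; 0.01 0 0.8 0 0 0 0.25; 0 0 0.8 0 0 0 0.25; 0 0 0.5 0 0 0 0.25; 0 0 0.4 0 0 0 0.25; 0 0 0.3 0 0 0 0.25; 0 0 0.18 0 0 0 0.25; 0 0 0 0 0 0 0.25"

```text
t: 2.72
tool_pos: [459.0, 319.2, 11.8]
ee_rot: [-0.0, -0.021, 1.0, -0.0]
wrist_force: [-0.5, -0.2, -0.3]
grip_width: 0.749
gripper_force: 0.0
```

```bash
python3 - <<'E'
from plan import *
a=np.deg2rad(2.3);px=np.array([np.cos(a),np.sin(a),0])
step([459.4,318.1,11],Rtool(-px,-ez))
im=np.hstack([crop(n,x,y,80,80,5,r.get_image(n)[:,:,::-1]) for n,x,y in(("top",130,200),("scene",295,130))])
cv2.imwrite("pics/g1.png",im)
E
```

```text
t 2.73 pos [459.021 319.224  11.788] F [-0.5 -0.2 -0.3] grip 0.749 0.0
turn units [-0.    -0.     0.001] shift units after turn [-0.011 -0.038  0.026] shift before turn [-0.011 -0.038  0.026]
```

View pics/g1.png

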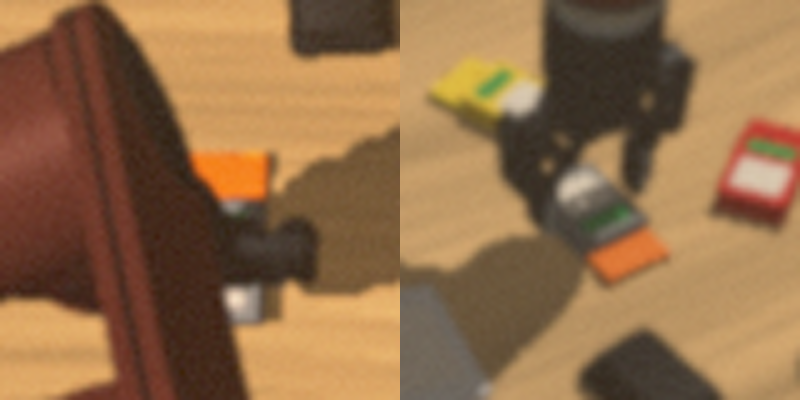

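The open fingers stand on both sides of the grey pack: in the right crop the pack is at (600,215) with a finger each side, clear of the red and yellow ones. Closing.

move_arm --series "0 -0.03 0.02 0 0 0 0.45; 0 0 0 0 0 0 0.6; 0 0 0 0 0 0 0.7; 0 0 0 0 0 0 0.7; 0 0 0 0 0 0 0.7; 0 0 -0.3 0 0 0 0.7; 0 0 -0.5 0 0 0 0.7; 0 0 -0.9 0 0 0 0.7; 0 0 -0.9 0 0 0 0.7; 0 0 -0.9 0 0 0 0.7; 0 0 -0.9 0 0 0 0.7; 0 0 -0.9 0 0 0 0.7" --newtons 50

```text
t: 4.32
tool_pos: [458.8, 318.2, 171.9]
ee_rot: [0.0, -0.021, 1.0, 0.0]
wrist_force: [0.4, -0.3, -2.8]
grip_width: 0.546
gripper_force: 51.9
```

```bash
cat >> plan.py <<'E'
TP=np.array([-60.5,0,11.3]) # TCP from nose, pack axes
def target(nose,phi):
    p=np.deg2rad(phi);X=RL@[np.cos(p),0,-np.sin(p)];Z=RL@[np.sin(p),0,np.cos(p)];Y=RL[:,1]
    return L(nose)+np.c_[X,Y,Z]@TP, Rtool(-X,-Z)
def where():
    o,p,R=now();M=R.as_matrix();B=np.c_[-M[:,0],-M[:,1],-M[:,2]] if 0 else np.c_[-M[:,0],M[:,1],-M[:,2]]
    n=RL.T@(p-B@TP-OL);xb=RL.T@B[:,0];f=RL.T@np.array(o["wrist_force"])
    print("t",round(o["t"],2),"nose",n.round(1),"tail",(n-90*xb).round(1),"phi",round(-np.degrees(np.arctan2(xb[2],xb[0])),1),"yawerr",round(np.degrees(xb[1]),2),"F_nb",f.round(1),"grip",round(o["grip_width"],3),round(o["gripper_force"],1))
def rows(pos,R,n):
    o,p,Rn=now();w=(Rn.inv()*R).as_rotvec();print("turn/row",w/1.5/n,"deg/row",np.degrees(np.linalg.norm(w))/n,"mm/row",np.linalg.norm(pos-p)/n)
    for i in range(n): print((Rn*Ro.from_rotvec(w*i/n)).inv().apply(pos-p)/30/n)
E
python3 - <<'E'
from plan import *
P,R=target([15,0,90],7);print(P,R.as_matrix());where();rows(P,R,22)
E
```

```text
[ 514.384 -117.383  139.446] [[-0.677  0.665  0.316]
 [ 0.603  0.747 -0.281]
 [-0.423  0.    -0.906]]
t 4.33 nose [-276.5  330.4  279. ] tail [-331.4  267.8  313.3] phi 32.0 yawerr 39.85 F_nb [-1.   0.  -2.6] grip 0.546 51.9
turn/row [ 0.005 -0.013  0.023] deg/row 2.288463931134357 mm/row 20.015589951460246
[-0.057 -0.663  0.049]
[-0.079 -0.66   0.055]
[-0.1   -0.657  0.062]
[-0.121 -0.652  0.069]
[-0.142 -0.647  0.077]
[-0.163 -0.641  0.084]
[-0.183 -0.635  0.093]
[-0.203 -0.627  0.101]
[-0.223 -0.619  0.11 ]
[-0.242 -0.61   0.119]
[-0.26  -0.601  0.128]
[-0.278 -0.591  0.138]
[-0.296 -0.58   0.148]
[-0.312 -0.568  0.158]
[-0.329 -0.556  0.168]
[-0.344 -0.543  0.179]
[-0.359 -0.529  0.189]
[-0.374 -0.515  0.2  ]
[-0.387 -0.501  0.211]
[-0.4   -0.485  0.223]
[-0.412 -0.47   0.234]
[-0.424 -0.453  0.245]
```

move_arm --series "-0.06 -0.66 0 0.005 -0.013 0.023 0.7; -0.08 -0.66 0 0.005 -0.013 0.023 0.7; -0.1 -0.66 0.02 0.005 -0.013 0.023 0.7; -0.12 -0.65 0.03 0.005 -0.013 0.023 0.7; -0.14 -0.65 0.04 0.005 -0.013 0.023 0.7; -0.16 -0.64 0.05 0.005 -0.013 0.023 0.7; -0.18 -0.63 0.06 0.005 -0.013 0.023 0.7; -0.2 -0.63 0.07 0.005 -0.013 0.023 0.7; -0.22 -0.62 0.08 0.005 -0.013 0.023 0.7; -0.24 -0.61 0.09 0.005 -0.013 0.023 0.7; -0.26 -0.6 0.1 0.005 -0.013 0.023 0.7"

```text
t: 5.7
tool_pos: [485.5, 99.9, 166.2]
ee_rot: [0.108, 0.169, 0.979, -0.039]
wrist_force: [-0.1, -0.3, -1.5]
grip_width: 0.546
gripper_force: 51.9
```

```bash
python3 - <<'E'
from plan import *
P,R=target([10,0,60],7);where();rows(P,R,11)
E
```

```text
t 5.7 nose [-120.6  166.   191.2] tail [-200.1  132.6  217.1] phi 18.0 yawerr 21.23 F_nb [-0.7 -0.3 -1.4] grip 0.546 51.9
turn/row [ 0.005 -0.012  0.023] deg/row 2.252716208026407 mm/row 21.33138829176745
[-0.288 -0.596  0.261]
[-0.303 -0.583  0.271]
[-0.317 -0.571  0.281]
[-0.331 -0.557  0.292]
[-0.345 -0.544  0.302]
[-0.357 -0.529  0.313]
[-0.369 -0.514  0.324]
[-0.38  -0.499  0.334]
[-0.391 -0.483  0.345]
[-0.401 -0.467  0.356]
[-0.41  -0.45   0.367]
```

move_arm --series "-0.29 -0.6 0.2 0.005 -0.012 0.023 0.7; -0.3 -0.58 0.2 0.005 -0.012 0.023 0.7; -0.32 -0.57 0.22 0.005 -0.012 0.023 0.7; -0.33 -0.56 0.24 0.005 -0.012 0.023 0.7; -0.35 -0.54 0.25 0.005 -0.012 0.023 0.7; -0.36 -0.53 0.26 0.005 -0.012 0.023 0.7; -0.37 -0.51 0.28 0.005 -0.012 0.023 0.7; -0.38 -0.5 0.29 0.005 -0.012 0.023 0.7; -0.39 -0.48 0.3 0.005 -0.012 0.023 0.7; -0.4 -0.47 0.32 0.005 -0.012 0.023 0.7; -0.41 -0.45 0.33 0.005 -0.012 0.023 0.7; 0 0 0 0 0 0 0.7"

```text
t: 7.2
tool_pos: [518.7, -122.1, 125.9]
ee_rot: [0.201, 0.35, 0.912, -0.075]
wrist_force: [0.3, -0.0, -2.5]
grip_width: 0.552
gripper_force: 52.0
```

```bash
python3 - <<'E'
from plan import *
P,R=target([10,0,30],7);where();step(P,R)
t=r.get_image("top")[:,:,::-1];s=r.get_image("scene")[:,:,::-1]
cv2.imwrite("pics/g2.png",np.hstack([crop("top",300,140,100,140,4,t),crop("scene",150,150,100,140,4,s)]))
E
```

```text
t 7.2 nose [13.1 -0.9 74.9] tail [-76.2  -0.4  86.2] phi 7.3 yawerr -0.34 F_nb [-1.1  0.2 -2.3] grip 0.552 52.0
t 7.2 pos [ 518.712 -122.053  125.864] F [ 0.3 -0.  -2.5] grip 0.552 52.0
turn units [ 0.002 -0.003 -0.004] shift units after turn [-0.078  0.02   1.506] shift before turn [-0.085  0.017  1.505]
```

View pics/g2.png

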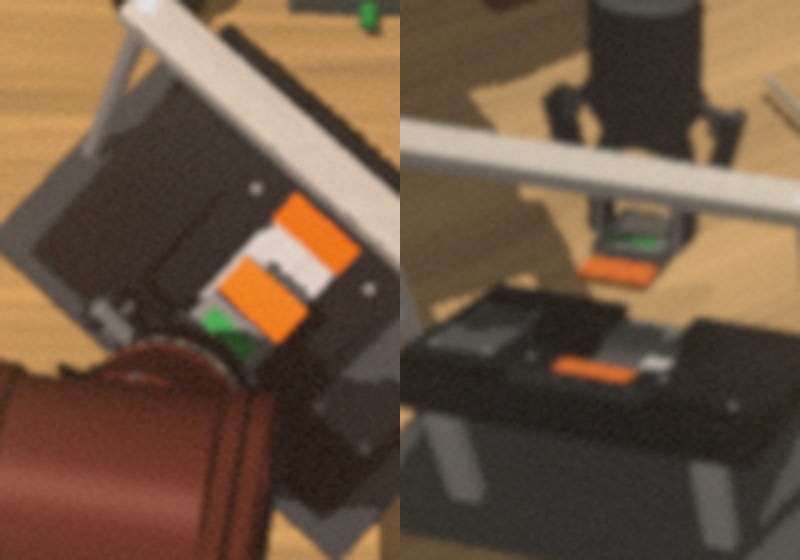

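The tongue, at (262,300) in the left crop and (618,270) in the right, hovers above the bay in line with the lip at (318,235) and (594,370). I check the lateral alignment from the orange masks.

```bash
python3 - <<'E'
from plan import *
im=cv2.imread("pics/g2.png");lab=cv2.cvtColor(im,cv2.COLOR_BGR2LAB).astype(int)
m=((lab[...,1]>152)&(lab[...,2]>160)).astype(np.uint8)
out={}
for n,ox,(u,v) in(("top",0,(300,140)),("scene",400,(150,150))):
    k,l,s,c=cv2.connectedComponentsWithStats(m[:,ox:ox+400].copy())
    for i in range(1,k):
        if s[i,4]>800 and s[i,1]<400:
            q=cv2.boxPoints(cv2.minAreaRect(np.argwhere(l==i)[:,::-1].astype(np.float32)))
            print(n,s[i],c[i]);out.setdefault(n,[]).append((c[i]+.5)/4-.5+[u,v])
o=out
for a in o["top"]:
    for b in o["scene"]:
        X=tri(b,a)[0];print(np.round(a,1),np.round(b,1),"nb",(RL.T@(X-OL)).round(1),"reproj",np.linalg.norm(proj("top",X)-a).round(2))
P,R=target([0,0,0],7);o_,p,Rn=now();M=Rn.as_matrix();B=np.c_[-M[:,0],M[:,1],-M[:,2]]
print("tongue top centre by arm",RL.T@(p-B@TP+B@[-13,0,8]-OL))
E
```

```text
top [ 273  193   87   81 3230] [316.653 232.97 ]
top [ 219  259   88   84 3803] [263.058 300.56 ]
scene [ 181  257   75   29 1369] [218.562 270.289]
scene [156 358  76  24 966] [192.64  369.794]
[378.8 197.9] [204.3 217.2] nb [51.4 10.6 99.5] reproj 4.1
[378.8 197.9] [197.8 242.1] nb [37.3  0.1 25.8] reproj 0.16
[365.4 214.8] [204.3 217.2] nb [-0.9 -1.3 82.4] reproj 0.68
[365.4 214.8] [197.8 242.1] nb [-19.  -13.    4.2] reproj 3.63
tongue top centre by arm [ 1.046  0.2   85.14 ]
```

```bash
python3 - <<'E'
from plan import *
where();P,R=target([12,0.3,20],7);step(P,R);print(now()[0]["qvel"])
E
```

```text
t 7.3 nose [12.9  0.2 75.6] tail [-76.3   0.6  86.9] phi 7.3 yawerr -0.26 F_nb [-1.3 -0.3 -1.4] grip 0.541 52.0
t 7.3 pos [ 519.002 -120.962  126.372] F [-0.5  0.1 -1.9] grip 0.541 52.0
turn units [ 0.002 -0.003 -0.003] shift units after turn [-0.193 -0.003  1.851] shift before turn [-0.201 -0.009  1.85 ]
[ 0.014 -0.007 -0.003  0.002  0.001 -0.   ]
```

move_arm --series "-0.04 0 0.35 0.001 -0.002 -0.002 0.7; -0.04 0 0.4 0.001 -0.001 -0.001 0.7; -0.04 0 0.4 0 0 0 0.7; -0.04 0 0.4 0 0 0 0.7; -0.04 0 0.3 0 0 0 0.7; 0 0 0 0 0 0 0.7; 0 0 0 0 0 0 0.7"

```text
t: 8.18
tool_pos: [540.8, -139.9, 78.9]
ee_rot: [0.203, 0.347, 0.912, -0.077]
wrist_force: [-0.0, 0.5, -2.8]
grip_width: 0.543
gripper_force: 52.0
```

```bash
python3 - <<'E'
from plan import *
where();P,R=target([12,0.3,9],7);step(P,R)
E
```

```text
t 8.18 nose [12.4  0.8 20.3] tail [-76.9   0.7  31.2] phi 7.0 yawerr 0.03 F_nb [-1.8  0.4 -2.2] grip 0.543 52.0
t 8.18 pos [ 540.821 -139.927   78.923] F [-0.   0.5 -2.8] grip 0.543 52.0
turn units [0.001 0.    0.   ] shift units after turn [-0.033 -0.015  0.374] shift before turn [-0.033 -0.016  0.374]
```

move_arm --series "-0.02 0 0.15 0 0 0 0.7; -0.02 0 0.15 0 0 0 0.7; 0 0 0.06 0 0 0 0.7; 0 0 0 0 0 0 0.7"

```text
t: 8.68
tool_pos: [544.9, -143.6, 69.4]
ee_rot: [0.202, 0.347, 0.912, -0.077]
wrist_force: [-0.0, 0.2, -2.8]
grip_width: 0.548
gripper_force: 52.1
```

```bash
python3 - <<'E'
from plan import *
where()
E
```

```text
t 8.68 nose [12.   0.7  9.3] tail [-77.3   0.7  20.2] phi 7.0 yawerr 0.04 F_nb [-1.6  0.1 -2.3] grip 0.548 52.1
```

move_arm --series "0 0 0.05 0 0 0 0.7; 0 0 0 0 0 0 0.7"

```text
t: 8.93
tool_pos: [545.2, -143.8, 69.1]
ee_rot: [0.202, 0.347, 0.912, -0.077]
wrist_force: [-9.9, 5.4, 12.7]
grip_width: 0.544
gripper_force: 54.1
```

```bash
python3 - <<'E'
from plan import *
where()
E
```

```text
t 8.93 nose [12.1  0.8  8.8] tail [-77.2   0.8  19.8] phi 7.0 yawerr 0.04 F_nb [-2.5 -2.5 16.6] grip 0.544 54.1
```

move_arm --series "0 0 0.05 0 0 0 0.7; 0 0 0 0 0 0 0.7"

```text
t: 9.18
tool_pos: [545.4, -143.9, 68.9]
ee_rot: [0.202, 0.347, 0.913, -0.077]
wrist_force: [-25.0, 13.3, 30.6]
grip_width: 0.546
gripper_force: 56.8
```

```bash
python3 - <<'E'
from plan import *
where()
E
```

```text
t 9.18 nose [12.2  0.9  8.6] tail [-77.2   0.8  19.6] phi 7.0 yawerr 0.04 F_nb [-7.1 -6.7 40.6] grip 0.546 56.8
```

```bash
python3 - <<'E'
from plan import *
o=now()[0];M=RL.T@np.array(o["ft_torque"]);print("torque nb",M,"F nb",RL.T@np.array(o["wrist_force"]))
t=r.get_image("top")[:,:,::-1];s=r.get_image("scene")[:,:,::-1]
cv2.imwrite("pics/g3.png",np.hstack([crop("top",320,170,80,100,5,t),crop("scene",160,190,80,100,5,s)]))
E
```

```text
torque nb [-1.118  2.25   0.121] F nb [-7.112 -6.701 40.559]
```

View pics/g3.png

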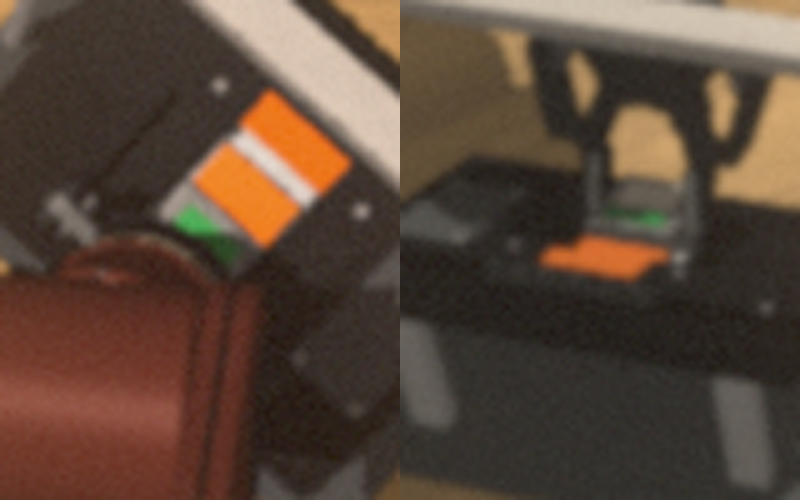

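The pack now rests over the bay: tongue at (248,195) and lip at (295,145) in the left crop. The torque shows that the pack's underside met the ledge edge near the TCP, not the floor with its nose. In the top view the tongue looks a little to +y of the lip, so I measure that.

```bash
python3 - <<'E'
from plan import *
def ray(n,uv,Rw,ow,z):
    c=C[n];o=-c["R"].T@c["t"];uv=np.atleast_2d(uv);d=np.c_[uv,np.ones(len(uv))]@np.linalg.inv(c["K"]).T@c["R"]
    o2=Rw.T@(o-ow);d2=d@Rw;return o2+d2*((z-o2[2])/d2[:,2])[:,None]
for f,(w,h,s,tu,su) in {"g2":(400,560,4,(300,140),(150,150)),"g3":(400,500,5,(320,170),(160,190))}.items():
    im=cv2.imread(f"pics/{f}.png");lab=cv2.cvtColor(im,cv2.COLOR_BGR2LAB).astype(int)
    m=((lab[...,1]>152)&(lab[...,2]>160)).astype(np.uint8)[:,:w].copy()
    k,l,st,c=cv2.connectedComponentsWithStats(m)
    for i in range(1,k):
        if st[i,4]<1500 or st[i,1]>400: continue
        ct=cv2.findContours((l==i).astype(np.uint8),0,2)[0][0][:,0]
        z=25 if c[i][0]>c[1 if i!=1 else 2][0] or c[i][1]<240 and f=="g2" or c[i][1]<160 else (85 if f=="g2" else 17)
        q=ray("top",(ct+.5)/s-.5+np.array(tu),RL,OL,z)
        print(f,"z",z,"c",c[i].round(),"rect",[np.round(v,1) for v in cv2.minAreaRect(q[:,:2].astype(np.float32))])
where()
E
```

```text
g2 z 25 c [317. 233.] rect [array([36.9,  0.5]), array([22.8, 53.5]), np.float64(0.2)]
g2 z 85 c [263. 301.] rect [array([ 0.5, -2.5]), array([48.4, 28.2]), np.float64(89.2)]
g3 z 25 c [296. 141.] rect [array([36.9,  0.5]), array([23. , 53.8]), np.float64(0.6)]
g3 z 17 c [246. 196.] rect [array([-1.6, -0.3]), array([27.2, 48.8]), np.float64(0.2)]
t 9.28 nose [12.1  0.9  8.6] tail [-77.2   0.8  19.6] phi 7.0 yawerr 0.04 F_nb [-6.3 -5.7 40.2] grip 0.546 56.7
```

move_arm --series "0 0 -0.06 0 0 0 0.7; 0 0.015 -0.06 0 0 0 0.7; 0 0 0 0 0 0 0.7; -0.13 0 -0.016 0 0 0 0.7; -0.13 0 -0.016 0 0 0 0.7; -0.13 0 -0.016 0 0 0 0.7; -0.13 0 -0.016 0 0 0 0.7; 0 0 0 0 0 0 0.7"

```text
t: 10.28
tool_pos: [555.4, -152.3, 78.8]
ee_rot: [0.203, 0.347, 0.912, -0.077]
wrist_force: [-0.1, -0.7, -1.5]
grip_width: 0.545
gripper_force: 52.1
```

```bash
python3 - <<'E'
from plan import *
where()
E
```

```text
t 10.28 nose [28.5  1.3 10.1] tail [-60.8   1.3  20.9] phi 6.9 yawerr 0.02 F_nb [-0.4 -0.7 -1.5] grip 0.545 52.1
```

move_arm --series "-0.1 0 0 0 0 0 0.7; -0.1 0 0 0 0 0 0.7; -0.1 0 -0.01 0 0 0 0.7; 0 0 0 0 0 0 0.7"

```text
t: 10.78
tool_pos: [561.3, -157.5, 82.8]
ee_rot: [0.203, 0.347, 0.912, -0.077]
wrist_force: [-0.2, -0.1, -2.7]
grip_width: 0.545
gripper_force: 52.1
```

```bash
python3 - <<'E'
from plan import *
where()
E
```

```text
t 10.78 nose [37.3  1.3  9.3] tail [-52.    1.3  20.2] phi 6.9 yawerr 0.02 F_nb [-1.5 -0.2 -2.3] grip 0.545 52.1
```

move_arm --series "-0.07 0 -0.01 0 0 0 0.7; -0.07 0 -0.01 0 0 0 0.7; 0 0 0 0 0 0 0.7"

```text
t: 11.15
tool_pos: [562.7, -159.0, 83.9]
ee_rot: [0.201, 0.347, 0.913, -0.077]
wrist_force: [-2.6, 4.5, -4.3]
grip_width: 0.544
gripper_force: 52.2
```

```bash
python3 - <<'E'
from plan import *
where()
E
```

```text
t 11.15 nose [39.6  1.1  8.9] tail [-49.7   1.   20.1] phi 7.1 yawerr 0.05 F_nb [-6.5  1.6 -1. ] grip 0.544 52.2
```

move_arm --series "-0.07 0 -0.01 0 0 0 0.7; -0.07 0 -0.01 0 0 0 0.7; 0 0 0 0 0 0 0.7"

```text
t: 11.52
tool_pos: [564.6, -160.8, 85.4]
ee_rot: [0.2, 0.347, 0.913, -0.077]
wrist_force: [-4.3, 6.7, -4.3]
grip_width: 0.55
gripper_force: 52.3
```

```bash
python3 - <<'E'
from plan import *
where()
E
```

```text
t 11.53 nose [42.5  1.1  8.7] tail [-46.7   1.   20.1] phi 7.2 yawerr 0.06 F_nb [-8.8  2.2  0.5] grip 0.55 52.3
```

move_arm --series "-0.05 0 -0.006 0 0 0 0.7; 0 0 0 0 0 0 0.7"

```text
t: 11.78
tool_pos: [565.3, -161.4, 85.9]
ee_rot: [0.2, 0.347, 0.913, -0.077]
wrist_force: [-6.1, 6.7, -3.8]
grip_width: 0.542
gripper_force: 52.3
```

```bash
python3 - <<'E'
from plan import *
where()
E
```

```text
t 11.78 nose [43.6  1.   8.6] tail [-45.7   0.9  20. ] phi 7.3 yawerr 0.07 F_nb [-9.7  0.9  1.5] grip 0.542 52.3
```

```bash
python3 - <<'E'
from plan import *
where();n=np.array([43.9,1.0,8.5]);o,p,Rn=now()
P,R=target(n,1);rows(P,R,4)
E
```

```text
t 11.78 nose [43.6  1.   8.6] tail [-45.7   0.9  20. ] phi 7.3 yawerr 0.07 F_nb [-9.7  0.9  1.5] grip 0.542 52.3
turn/row [-0.    -0.018  0.   ] deg/row 1.5658182287214222 mm/row 1.6975095684592985
[0.004 0.    0.056]
[0.006 0.    0.056]
[0.008 0.    0.056]
[0.009 0.    0.056]
```

move_arm --series "0.004 0 0.056 0 -0.018 0 0.7; 0.006 0 0.056 0 -0.018 0 0.7; 0 0 0 0 0 0 0.7"

```text
t: 12.15
tool_pos: [565.7, -162.0, 82.1]
ee_rot: [0.225, 0.345, 0.907, -0.086]
wrist_force: [-4.3, 7.0, -4.9]
grip_width: 0.546
gripper_force: 52.3
```

```bash
python3 - <<'E'
from plan import *
where()
E
```

```text
t 12.15 nose [43.1  0.9  8.3] tail [-46.6   0.8  14.8] phi 4.2 yawerr 0.1 F_nb [-9.3  2.4  0. ] grip 0.546 52.3
```

move_arm --series "0.008 0 0.056 0 -0.018 0 0.7; 0.009 0 0.05 0 -0.018 0 0.7; 0 0 0 0 0 0 0.7"

```text
t: 12.52
tool_pos: [566.5, -162.8, 79.0]
ee_rot: [0.249, 0.342, 0.901, -0.095]
wrist_force: [-5.6, 6.4, -4.5]
grip_width: 0.549
gripper_force: 52.4
```

```bash
python3 - <<'E'
from plan import *
where()
E
```

```text
t 12.53 nose [43.3  0.9  8.3] tail [-46.7   0.7  10. ] phi 1.1 yawerr 0.1 F_nb [-9.5  1.   0.6] grip 0.549 52.4
```

move_arm --series "0.002 0 0.04 0 -0.012 0 0.7; 0 0 0.02 0 0 0 0.7; 0 0 0 0 0 0 0.7"

```text
t: 12.9
tool_pos: [567.5, -163.5, 78.6]
ee_rot: [0.257, 0.342, 0.898, -0.099]
wrist_force: [-14.5, 12.9, 7.5]
grip_width: 0.548
gripper_force: 54.1
```

```bash
python3 - <<'E'
from plan import *
where()
E
```

```text
t 12.9 nose [44.2  0.9  8.5] tail [-45.8   0.8   8.5] phi 0.0 yawerr 0.07 F_nb [-12.5   0.   16.7] grip 0.548 54.1
```

move_arm --series "0.03 0 -0.02 0 0 0 0.7; 0.03 0 0 0 0 0 0.7; 0.02 0 0 0 0 0 0.7; 0 0 0 0 0 0 0.7"

```text
t: 13.4
tool_pos: [566.5, -162.7, 77.9]
ee_rot: [0.258, 0.342, 0.898, -0.098]
wrist_force: [-3.8, 4.8, -4.1]
grip_width: 0.543
gripper_force: 52.3
```

```bash
python3 - <<'E'
from plan import *
where()
E
```

```text
t 13.4 nose [42.8  0.9  8.6] tail [-47.2   0.8   8.5] phi -0.1 yawerr 0.05 F_nb [-7.3  1.1 -0.3] grip 0.543 52.3
```

move_arm --series "0 0 0 0 0 0 0.4; 0 0 0 0 0 0 0.3; 0 0 0 0 0 0 0.22; 0 0 0 0 0 0 0.22; 0 0 0 0 0 0 0.22; 0 0 -0.2 0 0 0 0.22; 0 0 -0.3 0 0 0 0.22; 0 0 -0.6 0 0 0 0.22; 0 0 -0.9 0 0 0 0.22; 0 0 -0.9 0 0 0 0.22; 0 0 -0.9 0 0 0 0.22"

```text
t: 14.78
tool_pos: [521.9, -122.5, 177.1]
ee_rot: [0.26, 0.341, 0.898, -0.098]
wrist_force: [0.4, -0.0, 0.7]
grip_width: 0.781
gripper_force: 0.0
```

move_arm --series "0.3 0.6 -0.7 0 0 0 0.22; 0.3 0.6 -0.7 0 0 0 0.22; 0.3 0.7 -0.5 0 0 0 0.22; 0.3 0.7 -0.5 0 0 0 0.22; 0.3 0.7 -0.5 0 0 0 0.22; 0.3 0.7 -0.5 0 0 0 0.22; 0 0 0 0 0 0 0.22; 0 0 0 0 0 0 0.22"

```text
t: 15.78
tool_pos: [526.9, 32.9, 233.2]
ee_rot: [0.26, 0.341, 0.898, -0.099]
wrist_force: [-0.5, 0.1, 0.3]
grip_width: 0.778
gripper_force: 0.0
```

```bash
python3 - <<'E'
from plan import *
where()
t=r.get_image("top")[:,:,::-1];s=r.get_image("scene")[:,:,::-1]
cv2.imwrite("pics/g4.png",np.hstack([crop("top",320,160,80,100,5,t),crop("scene",160,190,80,100,5,s)]))
E
```

```text
t 15.78 nose [-10.3 120.6 225.1] tail [-100.3  120.5  224.7] phi -0.2 yawerr 0.06 F_nb [-0.2 -0.3  0.5] grip 0.778 0.0
```

View pics/g4.png

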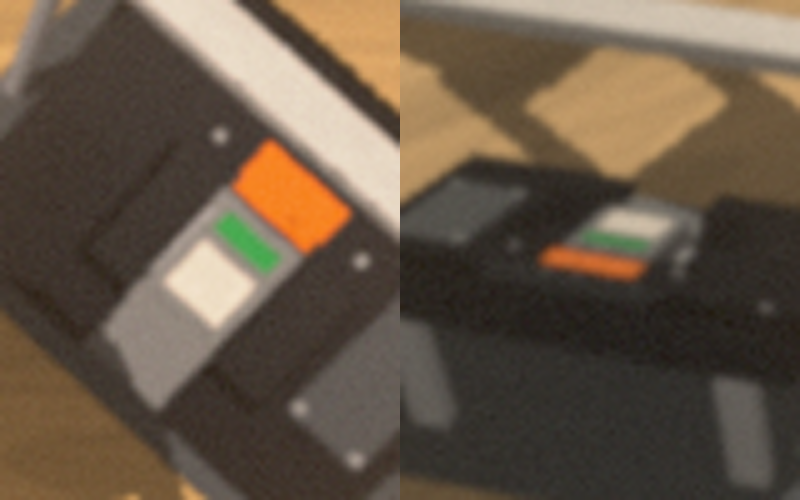

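The pack lies in the bay, label out (white patch (208,283) left, (632,222) right), with its tongue under the lip. I check the label's height for flushness.

```bash
python3 - <<'E'
from plan import *
im=cv2.imread("pics/g4.png");hsv=cv2.cvtColor(im,cv2.COLOR_BGR2HSV)
def cen(m,x0,x1,y0,y1,u,v):
    k,l,s,c=cv2.connectedComponentsWithStats(m[y0:y1,x0:x1].astype(np.uint8).copy());i=1+np.argmax(s[1:,4])
    return (c[i]+[x0%400,y0]+.5)/5-.5+[u,v]
for nm,m in(("white",(hsv[...,2]>175)&(hsv[...,1]<70)),("green",(abs(hsv[...,0].astype(int)-62)<18)&(hsv[...,1]>90))):
    a=cen(m,130,300,190,340,320,160);b=cen(m,560,680,195,265,160,190)
    X=tri(b,a)[0];print(nm,a,b,"nb",RL.T@(X-OL))
E
```

```text
white [361.519 216.223] [206.632 234.351] nb [-25.767   0.494  26.415]Traceback (most recent call last):
  File "<stdin>", line 7, in <module>
  File "<stdin>", line 4, in cen
    return _wrapfunc(a, 'argmax', axis=axis, out=out, **kwds)
    return bound(*args, **kwds)
ValueError: attempt to get argmax of an empty sequence
```

The label's height is 26.4 mm, against 25.8 mm measured for the flush lip in the same frame, so the pack is flush.

```bash
python3 -c "
from plant import r
print(r.hand_in())"
```

```text
the job is handed in; nothing more can be done
None
```

The battery is back in its bay: the tongue is under the lip, the tail is down behind the ledge, and the label measured flush to within about 1 mm. I let go of it, touched nothing else, and handed the job in at about 16 s of the 43 s limit; the verdict wasn't shown.

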